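Draw the filter insert and present it over the dish

TASK

Open the hinged cover of the bench-top air filter unit and leave it standing open, draw the hidden filter insert straight up out of its pocket by its grip tab, and present it upright and still over the middle of the round glass dish, about a hand's breadth above the dish, without letting it touch the dish. The insert is delicate: grip it gently, with about 20 to 40 N. Do not disturb the dish or the other things, and finish while still holding the insert there: do not put it down or let go.

Things in the scene. Friction and masses are not known exactly. Their poses are not given: they have to be found in the camera images.
- filter_unit: Bench-top air filter unit, fixed to the worktop: white base block 100 (x) x 120 (y) x 60 mm high with black louvres, closed on top by a grey cover 100 x 120 x 46 mm high (top of the closed unit at 106 mm). Origin: centre of the underside, on the worktop. Its front, with the cover's pull, faces its own -x; +z up. With the cover open, the base's flat top is at z = 60 mm; in it is a pocket 23 x 69 mm, 44 mm deep, centred at x = -8 mm, y = 0, that holds the filter insert.
- flap (a joint): Angle of the grey cover of the filter unit, rad: 0 closed, 1.57 standing upright, 1.8 at its stop. It turns upward and back about the rear top edge of the base. The hinge has friction (about 0.12 N m, about 1.5 N at the pull to raise it): the cover stays where it is left.
- flap_hinge (a point): Point on the cover's hinge axis, in the middle: at (54, 0, 60) mm in the frame of the filter unit. The axis runs along the unit's y.
- flap_pull (a point): Centre of the cover's pull: a grey bar 14 mm thick and 34 mm long along the unit's y, on a stem 14 mm wide that holds it 28 mm in front of the cover's front face, 96 mm above the worktop when closed (132 mm before and 36 mm above the hinge axis). It can be pinched from above across its 34 mm length, and then turns between the fingers as the cover swings up. Axes as the cover's.
- filter: White pleated filter insert, hidden under the cover at the start: a frame 20 (x) x 66 (y) x 42 mm high, on it a grip tab 12 (x) x 34 (y) mm from 42 to 78 mm height; 0.07 to 0.14 kg. Origin: centre of its underside; z up through the tab. It stands in the pocket on a floor 16 mm above the worktop, so its tab rises to 94 mm, 34 mm above the base's top; it lifts out upward with 1.5 mm play all round. Its axes are parallel to the unit's.
- glass_dish: Round clear glass dish, 162 mm wide, 45 mm high, loose on the worktop. Origin: centre of its underside.
- marker_black: Bystander: grey marker pen with black cap lying on the worktop, 137 mm long, 13 mm high; origin under its middle.
- pcr_rack_pink: Bystander: low pink tube rack 83 x 125 x 25 mm; origin under its middle.
- bottle_c: Bystander: white bottle with white cap, 66 mm wide, 130 mm high; origin under its middle.
- tape_white: Bystander: roll of white tape lying flat, 66 mm wide, 19 mm high; origin under its middle.
- forceps: Bystander: steel forceps lying flat, 120 mm long, 10 mm high; origin under their middle.
- cold_block: Bystander: dark blue tube block 62 x 96 x 34 mm; origin under its middle.
Mind the look-alikes: they are no part of the job. Leave any blue or orange look-alike of the filter_unit alone.

How it is judged:
On the way, in this order (a step that is already met when the one before it is completed fails the run):
1. the cover is lifted open, to 1.2 rad or more (value of joint flap above 1.2 rad), for 0.2 s.
2. the insert is drawn out of its pocket, upright, in the fingers, its underside clear above the base (z of filter in the frame of filter_unit above 0.065 m and angle between filter's own z axis and vertical below 0.4 rad and contact force between the fingers and filter above 1 N), for 0.1 s.
At the end, for the whole second after the job is handed in: The insert is held in the fingers, upright within 0.25 rad, still, its centre within 35 mm of the dish's centre seen from above and its underside 70 to 250 mm above the worktop, touching neither dish nor unit; the cover stands open at 1.2 rad or more; the dish is within 30 mm of where it was (horizontal distance between filter and glass_dish below 0.035 m and height (world z) of filter between 0.07 and 0.25 m and angle between filter's own z axis and vertical below 0.25 rad and linear speed of filter below 0.03 m/s and angular speed of filter below 0.3 rad/s and contact force between the fingers and filter above 1 N and contact force between filter and filter_unit below 0.05 N and contact force between filter and glass_dish below 0.05 N and value of joint flap above 1.2 rad and distance of glass_dish from where it was at the start of the episode below 0.03 m); the arm keeps its last pose, push and grip.
It fails at once if the insert is squeezed too hard (the two fingers' forces on it together over 120 N, that is a grip of 60 N) (contact force between the fingers and filter above 120 N).
It fails at once if the insert touches the dish (contact force between filter and glass_dish above 0.5 N).
It fails at once if the dish is moved by more than 30 mm (distance of glass_dish from where it was at the start of the episode above 0.03 m).
It fails at once if another thing is moved by more than 30 mm (distance of any of marker_black, pcr_rack_pink, bottle_c, tape_white, forceps, cold_block from where it was at the start of the episode above 0.03 m).
It also fails if it takes over 51 s, if anything falls off the work surface, if the arm or the gripper's body presses on something with over 40 N, if the wrist force passes 120 N, or if a joint passes its speed limit or range.

ROBOT

A 6-joint arm with a two-finger parallel gripper is mounted at the origin on a cart in front of the work surface, level with it; the furniture and walls round the work are solid. World frame = base frame: x ahead of the robot, y to its left, z up, the work surface at z = 0. Lengths are in m, angles in rad, forces in N, time in s.
With the tool pointing down it reaches from about 0.25 to 0.725 m from the base axis. Payload 9.7 kg.
Tool frame: the origin (TCP) lies at the very end of the fingers, on their centre line; the grasp point (between the pads) lies 19 mm behind it; z points along the fingers, y is the line along which they close (so a half turn about z gives the same grasp; the last joint's range is limited). The gripper opens to 85 mm and grips with 20 to 120 N. Pads are 22 mm wide; open, the fingers measure 114 mm over their backs; the gripper's body (76 mm by 85 mm) begins 54 mm behind the grasp point. The pads swing forward as they close: fully open they stand 13 mm farther back than shut.
Start: joints at [-1.179, 0.087, 0.176, 1.66, 0, 1.571], TCP at [0.21, -0.508, 0.231] pointing down, gripper open.
Joint ranges: [-3.13, 3.13], [-0.85, 1.81], [-1.15, 1.24], [-2.2, 2.28], [-1.44, 1.52], [-3.14, 3.14]. Speed limits (rad/s): [2.22, 2.22, 2.57, 3.14, 3.14, 3.14].

INTERFACE

Orientations are given as a unit quaternion [x, y, z, w].
In Python, from cell import bot, camera, get_calibration gives the robot as it stands. The module is installed in compiled form; this text tells all that it offers.
- The arm moves only by the tool carry_out, never from a script. Its argument "series" is a list that holds one entry, the list of rows, each a list of 6 numbers: the shift along the tool's x, y, z in mm, then the turn, a rotation vector about the tool's x, y, z in degrees. A call has 1 to 10 rows; each row is the pose to reach, as a shift and turn from the pose commanded when the call began, along the tool's axes at that moment; what a row does not reach only later rows make up. A row lasts 1/10 s, in which the tool goes at most 50 mm and 8.59 degrees, less where a joint would pass 70% of its speed; a pose out of reach is approached as far as the arm can. A call with a gripper value outside its range is refused whole. "grip" is the opening in per cent of the stroke, from 0 (shut) to 100 (fully open), set as the call begins (left out, the last holds). The fingers move at their own pace and stop on an object; the grip force is fixed at half the most. Time passes only in rows, so rows that repeat a pose let the fingers close. It gives the time, the measured TCP pose, the force, the opening and the grip force at its end, in the units of the state.
- bot.state(): the state, without advancing time (a new reading comes with each control period).
- camera(name): name is "scene" or "top" or "wrist"; returns the picture (480x640x3 uint8, red, green, blue); there is no depth.
- get_calibration(name): a dict with "vfov" (degrees; the focal length in pixels is half the picture's height over the tangent of half this angle, whatever the lens; pixels are square), "cx", "cy" (the principal point, pixels), "T" (4x4, takes a point from camera to world coordinates). Camera axes: x right, y up, looking along -z (the intrinsics and any distortion apply to the point x, -y, -z); pixel columns grow to the right and rows downward; lengths in m; the calibration is good to about 2 mm. The wrist camera is an equidistant fisheye: a pixel r from the principal point sees the ray r / f radians off the axis. A picture is of the moment at which its call begins: read the wrist's pose just before it. get_calibration takes no time and is no camera call; for the wrist camera it gives the pose at the moment of the call.
- bot.finish_job(): hands the job in; it is judged then, once.
The state is a dict: "time_s": time; "joint_pos": joint angles; "joint_vel": joint speeds; "joint_torque": joint torques, N m; "tcp_pos": TCP position; "tcp_rot": TCP orientation; "contact_force": force on the tool from outside, world axes, zero at the start; "torque": the same for the moment, N m; "gripper_width": opening from 0.0 (shut) to 1.0 (fully open); "finger_force": force on a finger pad.
Only numpy, scipy, OpenCV 4.12 (cv2) and the standard library are available. Lean on these libraries where they do the work, as an engineer would, in place of code of your own. Each camera call takes 0.05 s, during which the arm holds its last target. There are 200 camera calls.

## Working session

There is one attempt and no reset: what is moved stays moved. The work goes in short steps, Python scripts to look and compute and a tool call to move; the robot and the scene stay as the last step left them, time stands still between calls to the robot, and variables do not carry over. Pictures are saved under pics/ and viewed, at most 10 in all, crops included, and the job is handed in when it is done.

Besides the shell and the picture viewer there is one more tool, called after "Request:" as name(argument=value, ...) on one line, values as JSON. carry_out: Moves the arm, as the interface text tells. Its arguments: {"type":"object","properties":{"series":{"type":"array"},"grip":{"type":"number"}},"required":["series"]}

```bash
mkdir -p pics
python3 - <<'E'
from cell import bot,camera,get_calibration
import cv2,numpy as np
np.set_printoptions(precision=4,suppress=True)
for n in("scene","top"):
    im=camera(n);cv2.imwrite(f"pics/{n}0.png",im[...,::-1]);c=get_calibration(n);print(n,c)
print(bot.state())
E
```

```text
scene {'vfov': 45.314909922552935, 'cx': 319.0371467953948, 'cy': 239.2100195992376, 'T': array([[-0.7137,  0.4554, -0.5323, -0.2565],
       [-0.7002, -0.4434,  0.5595,  0.9605],
       [ 0.0187,  0.772 ,  0.6353,  1.0728],
       [ 0.    ,  0.    ,  0.    ,  1.    ]])}
top {'vfov': 48.253987929796224, 'cx': 321.98778591973615, 'cy': 235.4154919555275, 'T': array([[-0.0032,  0.9876, -0.1571,  0.3099],
       [-1.    , -0.0024,  0.0051,  0.1218],
       [ 0.0047,  0.1571,  0.9876,  1.643 ],
       [ 0.    ,  0.    ,  0.    ,  1.    ]])}
{'time_s': 0.1, 'joint_pos': array([-1.179 ,  0.0874,  0.1752,  1.6598, -0.    ,  1.5708]), 'joint_vel': array([ 0.0003, -0.0022,  0.003 , -0.0018,  0.0003, -0.0013]), 'joint_torque': array([  0.0018, -52.1561,  46.5653,   0.016 ,   0.    ,  -0.    ]), 'tcp_pos': array([ 0.2099, -0.5081,  0.2307]), 'tcp_rot': array([ 0.9809,  0.1946, -0.0001, -0.0006]), 'contact_force': array([ 0.2461, -0.0638,  0.5449]), 'torque': array([ 0.0676, -0.0478, -0.0131]), 'finger_force': 0.0, 'gripper_width': 0.9982053200419465}
```

View pics/top0.png

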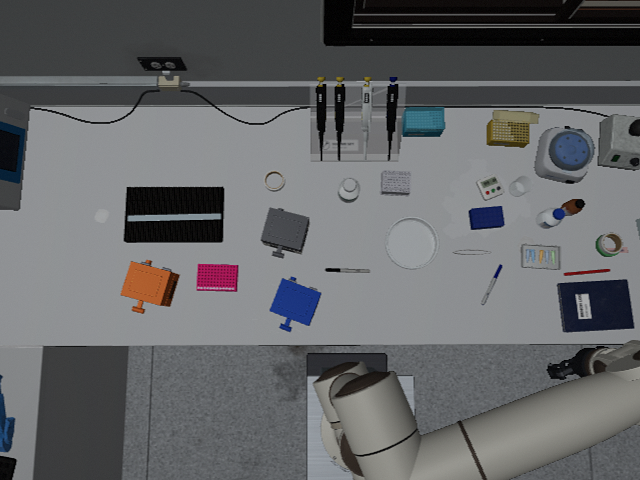

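View pics/scene0.png

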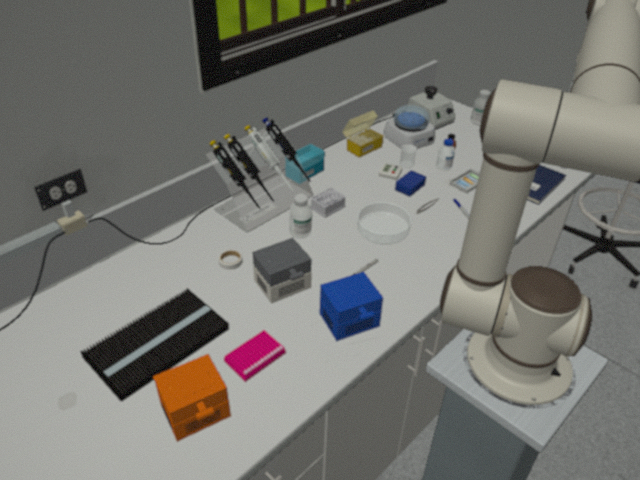

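The top view shows the grey unit at (286,231) with its pull at (278,253), and the dish at (411,243). Blue and orange look-alikes are separate. Next I'll measure the unit and the dish.

```bash
cat > h.py <<'E'
from cell import bot,camera,get_calibration
import cv2,numpy as np
from scipy.spatial.transform import Rotation as R
np.set_printoptions(precision=4,suppress=True)
def ray(uv,c,fish=False):
    f=240/np.tan(np.radians(c["vfov"]/2)); x=(uv[0]-c["cx"])/f; y=(uv[1]-c["cy"])/f
    if fish:
        t=np.hypot(x,y); s=np.sin(t)/t if t>1e-9 else 1; d=np.array([x*s,-y*s,-np.cos(t)])
    else: d=np.array([x,-y,-1])
    return c["T"][:3,3],c["T"][:3,:3]@d
def onz(uv,c,z,fish=False):
    o,d=ray(uv,c,fish); return o+d*(z-o[2])/d[2]
def proj(p,c,fish=False):
    q=c["T"][:3,:3].T@(np.array(p)-c["T"][:3,3]); f=240/np.tan(np.radians(c["vfov"]/2))
    v=np.array([q[0],-q[1]]);z=-q[2]
    if fish: r=np.hypot(*v); s=np.arctan2(r,z)/r
    else: s=1/z
    return np.array([c["cx"],c["cy"]])+f*s*v
E
python3 - <<'E'
from h import *
c=get_calibration("top"); im=cv2.imread("pics/top0.png")
cr=im[195:270,245:445]; cv2.imwrite("pics/crop.png",cv2.resize(cr,None,fx=4,fy=4,interpolation=cv2.INTER_CUBIC))
g=im[200:265,250:325]; hsv=cv2.cvtColor(g,cv2.COLOR_BGR2HSV)
m=((hsv[...,2]<125)&(hsv[...,1]<60)).astype(np.uint8)
m=cv2.morphologyEx(m,cv2.MORPH_OPEN,np.ones((9,9)))
k=max(cv2.findContours(m,0,2)[0],key=cv2.contourArea)
b=cv2.boxPoints(cv2.minAreaRect(k))+[250,200]
P=np.array([onz(q,c,.106) for q in b]);print(b,P,P.mean(0),np.linalg.norm(np.diff(P,axis=0),axis=1))
print("pull",onz((278.3,254),c,.103))
E
```

```text
[[258.5539 243.9692]
 [269.1231 205.2154]
 [311.6846 216.8231]
 [301.1154 255.5769]] [[0.5298 0.2976 0.106 ]
 [0.6444 0.2684 0.106 ]
 [0.6095 0.1438 0.106 ]
 [0.4956 0.1743 0.106 ]] [0.5698 0.221  0.106 ] [0.1182 0.1295 0.1179]
pull [0.5007 0.2404 0.103 ]
```

View pics/crop.png

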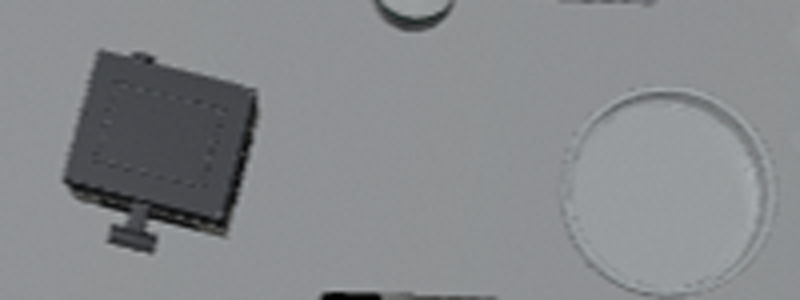

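The 4x crop shows the cover's top corners at about (98,52), (256,90), (226,216) and (66,181), and the pull bar at (133,239). The dish rim spans 562–775 by 87–297.

Run:
```python
from h import *
c=get_calibration("top"); z=lambda u,v,h:onz((u/4+245-.4,v/4+195-.4),c,h)
P=np.array([z(98,52,.106),z(256,90,.106),z(226,216,.106),z(66,181,.106)])
ctr=P.mean(0);print(P,ctr,np.linalg.norm(np.roll(P,-1,0)-P,axis=1))
fx=(P[0]+P[1]-P[2]-P[3]);fy=(P[0]+P[3]-P[1]-P[2])
print("yaw",np.degrees(np.arctan2(fx[1],fx[0])),np.degrees(np.arctan2(-fy[0],fy[1])))
print("pull",z(133,239,.103),"dish",z(668,192,.045),[z(562,192,.045),z(775,192,.045),z(668,87,.045),z(668,297,.045)])
```

```text
[[0.6372 0.2684 0.106 ]
 [0.6087 0.1528 0.106 ]
 [0.5159 0.1744 0.106 ]
 [0.5418 0.2904 0.106 ]] [0.5759 0.2215 0.106 ] [0.1191 0.0952 0.1189 0.0979]
yaw -13.055247453649839 -13.22763141067127
pull [0.4997 0.2417 0.103 ] dish [ 0.5415 -0.1566  0.045 ] [array([ 0.5417, -0.0767,  0.045 ]), array([ 0.5413, -0.2374,  0.045 ]), array([ 0.6221, -0.159 ,  0.045 ]), array([ 0.4622, -0.1543,  0.045 ])]
```

```bash
cat >> h.py <<'E'
def move(p,yaw,s=None):
    """tool shift mm, rotvec deg from the present pose to TCP p, pointing down, tool x at yaw (deg)"""
    s=s or bot.state(); Rn=R.from_quat(s["tcp_rot"]); a=np.radians(yaw)/2
    Rt=R.from_quat([np.cos(a),np.sin(a),0,0])
    return np.r_[Rn.inv().apply(np.array(p)-s["tcp_pos"])*1000,np.degrees((Rn.inv()*Rt).as_rotvec())]
U=np.array([.576,.2215,0]);YAW=-13.1;RU=R.from_euler("z",YAW,degrees=True)
def unit(x,y,z): return U+RU.apply(np.array([x,y,z])/1000)
E
python3 -c "
from h import *
for y in(-13.1,166.9): print(move([*unit(-78,0,0)[:2],.25],y))"
```

```text
[ 553.4621 -579.9556  -18.6711   -0.0636    0.0215   35.5474]
[ 553.4621 -579.9556  -18.6711   -0.028    -0.0828 -144.4526]
```

Request:
carry_out(series=[[[0,0,-30,0,0,-8]]])

```text
time_s: 0.2
tcp_pos: [0.2095, -0.5071, 0.2574]
tcp_rot: [0.965, 0.263, -0.0, -0.004]
contact_force: [1.3, -0.7, 1.1]
gripper_width: 1.002
finger_force: 0.0
```

```bash
python3 -c "
from h import *
s=bot.state();print(s['joint_pos'],s['tcp_pos'])
for y in(-13.1,166.9): print(move([*unit(-78,0,0)[:2],.25],y))"
```

```text
[-1.179   0.1031  0.2445  1.7194 -0.      1.4304] [ 0.2095 -0.5071  0.2574]
[ 629.0065 -495.5985   11.6237   -0.4124    0.1015   43.5904]
[ 629.0065 -495.5985   11.6237   -0.1271   -0.516  -136.4087]
```

Request:
carry_out(series=[[[629,-496,0,0,0,-136.4],[629,-496,0,0,0,-136.4],[629,-496,0,0,0,-136.4],[629,-496,0,0,0,-136.4],[629,-496,0,0,0,-136.4],[629,-496,0,0,0,-136.4],[629,-496,0,0,0,-136.4],[629,-496,0,0,0,-136.4],[629,-496,0,0,0,-136.4],[629,-496,0,0,0,-136.4]]])

```text
time_s: 1.2
tcp_pos: [0.3917, -0.0404, 0.2613]
tcp_rot: [0.524, 0.851, 0.0, 0.0]
contact_force: [1.6, -0.7, 1.2]
gripper_width: 0.999
finger_force: 0.0
```

```bash
python3 -c "
from h import *
s=bot.state();print(s['joint_pos'],s['tcp_pos'])
for y in(-13.1,166.9): print(move([*unit(-78,0,0)[:2],.25],y))"
```

```text
[-0.1027 -0.2677 -0.0935  1.7444 -0.0001  1.0014] [ 0.3917 -0.0404  0.2613]
[200.955  222.5177  11.2916   0.0318  -0.014  129.8403]
[200.955  222.5177  11.2916   0.0116   0.0262 -50.1597]
```

Request:
carry_out(series=[[[201,222,10,0,0,-50.2],[201,222,10,0,0,-50.2],[201,222,10,0,0,-50.2],[201,222,10,0,0,-50.2],[201,222,10,0,0,-50.2],[201,222,10,0,0,-50.2],[201,222,10,0,0,-50.2],[201,222,10,0,0,-50.2],[201,222,10,0,0,-50.2]]])

```text
time_s: 2.1
tcp_pos: [0.5008, 0.2356, 0.2514]
tcp_rot: [0.117, 0.993, -0.0, -0.0]
contact_force: [0.5, -0.2, -0.4]
gripper_width: 0.994
finger_force: 0.0
```

Run:
```python
from h import *
s=bot.state();c=get_calibration("wrist");im=camera("wrist");cv2.imwrite("pics/w1.png",im[...,::-1])
print(s['joint_pos'],s['tcp_pos'],c)
print(move([*unit(-78,0,0)[:2],.077],166.9))
for p in[unit(-78,0,103),unit(-78,17,103),unit(-78,-17,103),unit(-50,60,106),unit(-50,-60,106)]:print(proj(p,c,True))
```

```text
[ 0.4398  0.1046  0.2343  1.7008 -0.0002  0.6751] [0.5008 0.2356 0.2514] {'vfov': 65.70646984690485, 'cx': 323.93823652148325, 'cy': 242.26758157184778, 'T': array([[ 0.2327, -0.9233, -0.3054,  0.4223],
       [ 0.9725,  0.2209,  0.0731,  0.2547],
       [-0.0001, -0.314 ,  0.9494,  0.3938],
       [ 0.    ,  0.    ,  0.    ,  1.    ]])}
[  1.8237   3.5027 174.768    0.0093   0.0252  -0.4016]
[327.6145 222.3744]
[348.5498 222.2774]
[306.6601 222.5135]
[399.3465 255.4539]
[255.9438 256.3226]
```

View pics/w1.png

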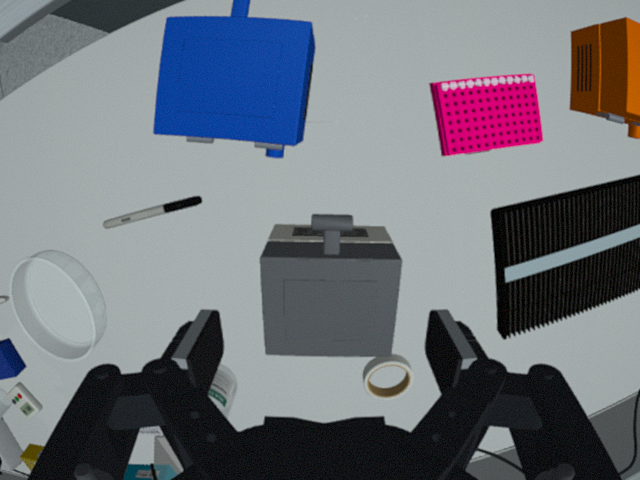

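The bar runs from x=312 to 353 at row 221, about 4 mm further in unit +y than predicted. The cover's front corners at (261,257) and (401,256) agree, at about 3 mm. I'll correct by +3.3 mm and descend.

Request:
carry_out(series=[[[2,7,50,0,0,-0.4],[2,7,100,0,0,-0.4],[2,7,140,0,0,-0.4],[2,7,165,0,0,-0.4],[2,7,175,0,0,-0.4],[2,7,175,0,0,-0.4]]])

```text
time_s: 2.75
tcp_pos: [0.5004, 0.2426, 0.0761]
tcp_rot: [0.114, 0.993, -0.0, -0.0]
contact_force: [0.2, -1.5, 0.7]
gripper_width: 1.0
finger_force: 0.0
```

Request:
carry_out(series=[[[0,0,0,0,0,0],[0,0,0,0,0,0],[0,0,0,0,0,0],[0,0,0,0,0,0],[0,0,0,0,0,0]]], grip=42)

```text
time_s: 3.25
tcp_pos: [0.501, 0.2431, 0.0768]
tcp_rot: [0.113, 0.994, -0.0, 0.0]
contact_force: [0.3, -4.0, 4.0]
gripper_width: 0.422
finger_force: 2.3
```

Request:
carry_out(series=[[[0,0,0,0,0,0],[0,0,0,0,0,0],[0,0,0,0,0,0]]], grip=39)

```text
time_s: 3.55
tcp_pos: [0.5007, 0.2424, 0.077]
tcp_rot: [0.114, 0.994, -0.001, 0.0]
contact_force: [-2.6, -8.8, 6.8]
gripper_width: 0.395
finger_force: 16.3
```

Request:
carry_out(series=[[[0,0,0,0,0,0],[0,0,0,0,0,0],[0,0,0,0,0,0]]], grip=37)

```text
time_s: 3.85
tcp_pos: [0.5008, 0.2423, 0.0771]
tcp_rot: [0.114, 0.994, -0.001, 0.0]
contact_force: [-3.7, -8.8, 8.0]
gripper_width: 0.387
finger_force: 54.4
```

Request:
carry_out(series=[[[0,0,0,0,0,0],[0,0,0,0,0,0],[0,0,0,0,0,0]]], grip=34)

```text
time_s: 4.15
tcp_pos: [0.5007, 0.2424, 0.0771]
tcp_rot: [0.114, 0.994, -0.001, 0.0]
contact_force: [-3.1, -9.5, 7.7]
gripper_width: 0.381
finger_force: 58.7
```

Grip force by commanded opening: about 16 N at 39% and 54 N at 37%. The tab has the same 34 mm width, so this carries over to it. Now I'll swing the cover open.

Request:
carry_out(series=[[[-4,0,-13,0,0,0],[-10,0,-25.5,0,0,0],[-16.5,0,-37.5,0,0,0],[-24.5,0,-48.5,0,0,0],[-33.5,0,-59,0,0,0],[-43.5,0,-68,0,0,0],[-54,0,-76.5,0,0,0],[-66,0,-84,0,0,0]]], grip=38)

```text
time_s: 4.95
tcp_pos: [0.5637, 0.2262, 0.1595]
tcp_rot: [0.114, 0.993, -0.003, -0.002]
contact_force: [-5.6, -14.4, -3.5]
gripper_width: 0.378
finger_force: 54.1
```

Request:
carry_out(series=[[[-12,0,-6,0,0,0],[-25,0,-10.5,0,0,0],[-38,0,-14,0,0,0],[-52,0,-16,0,0,0],[-65.5,0,-17,0,0,0],[-79,0,-16,0,0,0],[-92.5,0,-14,0,0,0],[-106,0,-11,0,0,0],[-106,0,-11,0,0,0]]])

```text
time_s: 5.85
tcp_pos: [0.669, 0.1991, 0.1711]
tcp_rot: [0.115, 0.993, -0.004, -0.0]
contact_force: [-5.6, -26.6, 6.4]
gripper_width: 0.378
finger_force: 52.9
```

Run:
```python
from h import *
s=bot.state();print(s['joint_pos'],s['tcp_pos'],move([*unit(-78,0,0)[:2],.077],166.9))
a=camera("scene")[150:390,180:460,::-1];b=camera("top")[150:330,180:460,::-1]
cv2.imwrite("pics/open.png",cv2.resize(np.vstack([a,b]),None,fx=1.4,fy=1.4))
```

```text
[ 0.2924  0.4516  0.5025  1.6255 -0.0076  0.5238] [0.669  0.1991 0.1711] [173.7043   1.0633  94.025   -0.4894   0.0274  -0.1589]
```

View pics/open.png

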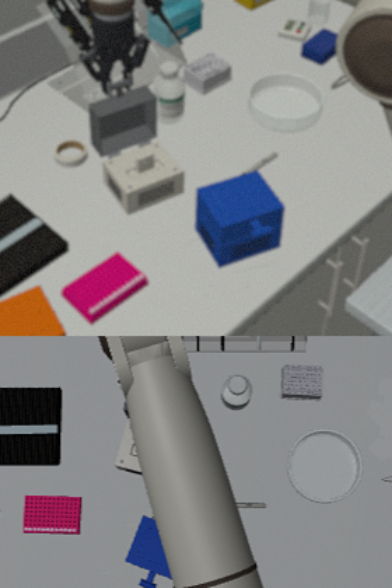

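The cover now stands about upright, with the insert's tab exposed (scene picture). Next I release the pull and rise.

Request:
carry_out(series=[[[0,0,0,0,0,0],[0,0,0,0,0,0],[0,0,0,0,0,0],[0,0,-20,0,0,0],[0,0,-50,0,0,0],[0,0,-90,0,0,0],[30,0,-100,0,0,0],[80,0,-100,0,0,0],[130,0,-100,0,0,0],[130,0,-100,0,0,0]]], grip=70)

```text
time_s: 6.95
tcp_pos: [0.5363, 0.2353, 0.2718]
tcp_rot: [0.112, 0.994, 0.0, -0.001]
contact_force: [-0.1, 0.1, 0.1]
gripper_width: 0.698
finger_force: 0.0
```

Run:
```python
from h import *
s=bot.state();c=get_calibration("wrist");im=camera("wrist");cv2.imwrite("pics/w2.png",im[...,::-1])
print(s['joint_pos'],s['tcp_pos'],s['contact_force'])
print(move([*unit(-8,0,0)[:2],.066],166.9))
for p in[unit(-8,0,94),unit(-8,17,94),unit(-8,-17,94),unit(-50,60,60),unit(-50,-60,60)]:print(proj(p,c,True))
```

```text
[0.4129 0.1979 0.3795 1.754  0.0011 0.6365] [0.5363 0.2353 0.2718] [-0.0608  0.1344  0.1461]
[-30.9875  -5.2239 206.2038   0.0508   0.0214   0.2608]
[318.5547 251.5886]
[337.12   251.6773]
[300.0125 251.4844]
[380.4192 199.6834]
[257.9871 199.1711]
```

View pics/w2.png

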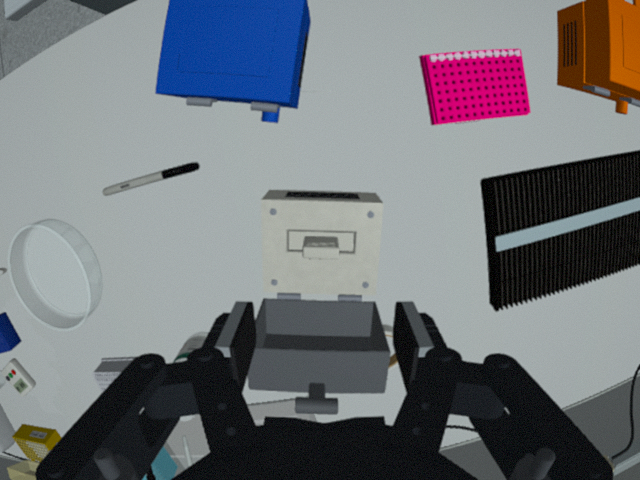

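The cover stands open. The tab's top is the strip at rows 247–259 centred on (321,253), against a prediction of (318.6,251.6), so I correct y by +2.3 mm and x by about 1 mm. Then I descend.

Request:
carry_out(series=[[[-32,-3,30,0,0,0.3],[-32,-3,75,0,0,0.3],[-32,-3,120,0,0,0.3],[-32,-3,150,0,0,0.3],[-32,-3,175,0,0,0.3],[-32,-3,195,0,0,0.3],[-32,-3,206,0,0,0.3],[-32,-3,206,0,0,0.3]]])

```text
time_s: 7.8
tcp_pos: [0.5722, 0.2238, 0.0637]
tcp_rot: [0.116, 0.993, -0.0, -0.001]
contact_force: [-0.5, 0.2, 0.6]
gripper_width: 0.699
finger_force: 0.0
```

Request:
carry_out(series=[[[0,0,0,0,0,0],[0,0,0,0,0,0],[0,0,0,0,0,0],[0,0,0,0,0,0]]], grip=42)

```text
time_s: 8.2
tcp_pos: [0.5726, 0.2241, 0.0661]
tcp_rot: [0.116, 0.993, 0.0, 0.001]
contact_force: [-1.1, -0.3, 0.1]
gripper_width: 0.417
finger_force: 0.0
```

Request:
carry_out(series=[[[0,0,0,0,0,0],[0,0,0,0,0,0],[0,0,0,0,0,0]]], grip=39)

```text
time_s: 8.5
tcp_pos: [0.5726, 0.2241, 0.066]
tcp_rot: [0.116, 0.993, 0.0, 0.001]
contact_force: [-0.2, -0.0, 5.5]
gripper_width: 0.393
finger_force: 18.5
```

Request:
carry_out(series=[[[0,0,0,0,0,0],[0,0,0,0,0,0],[0,0,0,0,0,0]]], grip=38.4)

```text
time_s: 8.8
tcp_pos: [0.5726, 0.2241, 0.0661]
tcp_rot: [0.116, 0.993, 0.0, 0.001]
contact_force: [0.3, -0.5, 6.2]
gripper_width: 0.391
finger_force: 30.9
```

Request:
carry_out(series=[[[0,0,-8,0,0,0],[0,0,-18,0,0,0],[0,0,-30,0,0,0],[0,0,-42,0,0,0],[0,0,-56,0,0,0],[0,0,-72,0,0,0],[0,0,-90,0,0,0],[0,0,-105,0,0,0],[0,0,-112,0,0,0],[0,0,-112,0,0,0]]])

```text
time_s: 9.8
tcp_pos: [0.5727, 0.2242, 0.1788]
tcp_rot: [0.116, 0.993, 0.0, 0.001]
contact_force: [0.4, -0.6, -1.1]
gripper_width: 0.387
finger_force: 30.9
```

Run:
```python
from h import *
s=bot.state();print(s['joint_pos'],s['tcp_pos'],s['contact_force'])
print(move([.5415,-.155,.178],166.9),move([.5415,-.155,.178],145))
a=camera("scene")[100:390,180:460,::-1]
cv2.imwrite("pics/lift.png",cv2.resize(a,None,fx=2,fy=2))
```

```text
[0.3731 0.2294 0.2349 1.5743 0.     0.6053] [0.5727 0.2242 0.1788] [ 0.3808 -0.6206 -1.0635]
[ -56.9053 -376.1774    0.4424    0.0691    0.0997   -0.2057] [ -56.9053 -376.1774    0.4424    0.0873    0.0853   21.6943]
```

View pics/lift.png

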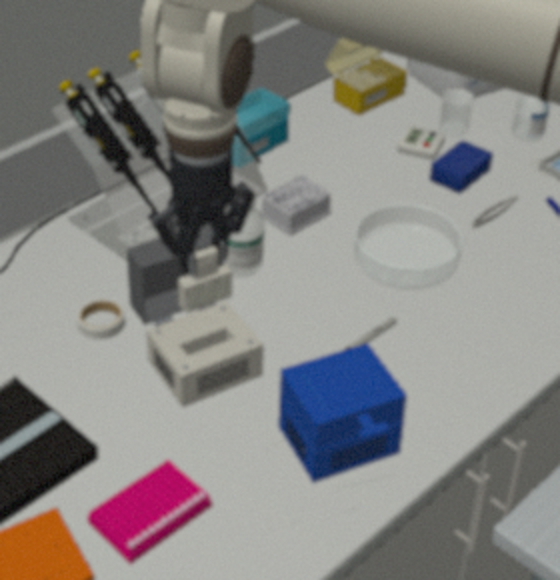

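The insert is out, upright and held at 31 N (scene picture: free above the pocket). I'll carry it to the dish.

Request:
carry_out(series=[[[-1,-8,0,0,0,0],[-4,-25,0,0,0,0],[-7,-47,0,0,0,0],[-11,-72,0,0,0,0],[-15,-97,0,0,0,0],[-19,-122,0,0,0,0],[-22,-147,0,0,0,0],[-26,-172,0,0,0,0],[-29,-192,0,0,0,0],[-30,-200,0,0,0,0]]])

```text
time_s: 10.85
tcp_pos: [0.5545, 0.0198, 0.1769]
tcp_rot: [0.117, 0.993, -0.0, -0.0]
contact_force: [-0.2, 0.8, -0.5]
gripper_width: 0.393
finger_force: 30.9
```

Request:
carry_out(series=[[[-1,-8,0,0,0,0],[-4,-25,0,0,0,0],[-7,-47,0,0,0,0],[-11,-72,0,0,0,0],[-15,-97,0,0,0,0],[-19,-122,0,0,0,0],[-22,-147,0,0,0,0],[-25,-165,0,0,0,0],[-26,-173,0,0,0,0],[-27,-176,0,0,0,0]]])

```text
time_s: 11.85
tcp_pos: [0.541, -0.1554, 0.1771]
tcp_rot: [0.116, 0.993, 0.0, -0.0]
contact_force: [-0.7, 0.4, -2.6]
gripper_width: 0.392
finger_force: 30.9
```

Request:
carry_out(series=[[[0,0,0,0,0,0],[0,0,0,0,0,0],[0,0,0,0,0,0],[0,0,0,0,0,0],[0,0,0,0,0,0],[0,0,0,0,0,0]]])

```text
time_s: 12.45
tcp_pos: [0.5412, -0.1549, 0.1773]
tcp_rot: [0.116, 0.993, 0.0, 0.0]
contact_force: [0.5, 0.8, -1.1]
gripper_width: 0.395
finger_force: 30.9
```

Run:
```python
from h import *
s=bot.state();print(s['joint_vel'],s['tcp_pos'],s['finger_force'])
a=camera("scene")[70:370,180:520,::-1];b=camera("wrist")[:,:,::-1]
cv2.imwrite("pics/end.png",np.hstack([cv2.resize(a,None,fx=1.2,fy=1.2),cv2.resize(b,(384,360))[:, :]]))
```

```text
[-0.0021  0.0006  0.0012  0.0002 -0.0018  0.0006] [ 0.5412 -0.1549  0.1773] 30.936976075172424
```

View pics/end.png

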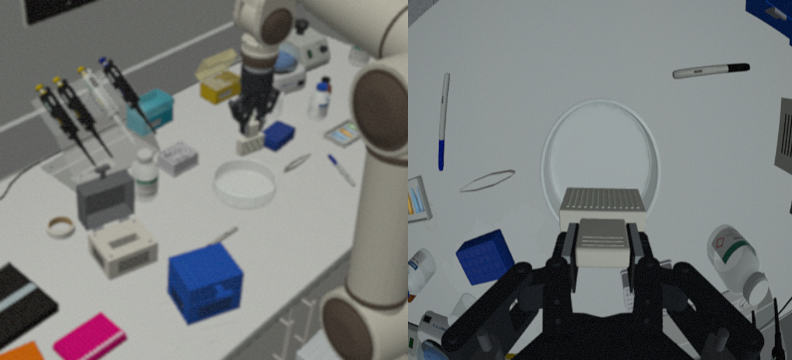

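The insert hangs upright over the dish, the cover is open and nothing else has moved, so I'm handing in.

```bash
python3 -c "
from h import *
print(bot.finish_job())"
```

```text
the job is handed in; nothing more can be done
None
```

The job is handed in at about 12.5 s, though the hand-in returned no verdict: the cover stands open, and the insert is held upright and still at about 31 N over the middle of the dish, its underside about 127 mm above the worktop.

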